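# Find the full canister by weight and hold it at the code reader

### The arm

A 6-joint arm with a two-finger parallel gripper is mounted at the origin on the work surface. World frame = base frame: x ahead of the robot, y to its left, z up, the work surface at z = 0. Lengths are in m, angles in rad, forces in N, time in s.
With the tool pointing down it reaches from about 0.275 to 0.825 m from the base axis. Payload 5.2 kg.
Tool frame: the origin (TCP) lies at the very end of the fingers, on their centre line; the grasp point (between the pads) lies 19 mm behind it (robot.tcp_to_grasp is the distance from the TCP to the grasp point, in m); z points along the fingers, x is the direction in which the jaws open and shut, and the axes are right-handed (so a half turn about z gives the same grasp; the last joint's range is limited). The gripper opens to 93 mm and grips with 3 to 60 N. Pads are 15 mm wide; open, the fingers measure 128 mm over their backs; the gripper's body (75 mm by 188 mm) begins 65 mm behind the grasp point.
Start: joints at [-1.547, 0.259, 1.535, -0, 1.348, -0.203], TCP at [0.124, -0.536, 0.219] pointing down, gripper open.
Joint ranges: [-3.14, 3.14], [-0.91, 2.08], [0.19, 2.58], [-1.22, 4.36], [0.22, 2.71], [-3.12, 3.12]. Speed limits (rad/s): [2.57, 2.57, 3.14, 3.14, 3.14, 3.14].

### API

Orientations are given as a rotation vector (axis times angle).
In Python, from bench import status, grab_frame, order, robot gives the robot as it stands. The module is installed in compiled form; this text tells all that it offers.
- The arm moves only by the tool arm_command, never from a script. Its argument "plan" is a list of rows, each a list of 7 numbers: the shift along the tool's x, y, z in mm, then the turn, a rotation vector about the tool's x, y, z in degrees, then the finger opening in mm, from 0 to 93. A call has 1 to 10 rows; each row is the pose to reach, as a shift and turn from the pose commanded when the call began, along the tool's axes at that moment; what a row does not reach only later rows make up. A row lasts 1/8 s, in which the tool goes at most 62.5 mm and 10.7 degrees, less where a joint would pass 70% of its speed; a pose out of reach is approached as far as the arm can. A call with a gripper value outside its range is refused whole. The fingers move at their own pace and stop on an object; the grip force is fixed at half the most. Time passes only in rows, so rows that repeat a pose let the fingers close. It gives the time, the measured TCP pose, the force and the opening at its end, in the units of the state.
- status.sense(): the state, without advancing time (a new reading comes with each control period).
- grab_frame(name): name is "scene" or "top" or "wrist"; returns a dict with "frame" (420x560x3 uint8, red, green, blue), "fovy" (degrees; the focal length in pixels is half the picture's height over the tangent of half this angle, whatever the lens; pixels are square), "cx", "cy" (the principal point, pixels), "k1" (the pictures are not rectified: a ray, as slopes to the right and down, at radius r is drawn at 1 + k1 r^2 times it, then the intrinsics apply), "xyz" and "orientation" of the camera in the world. Camera axes: x right, y up, looking along -z (the intrinsics and any distortion apply to the point x, -y, -z); pixel columns grow to the right and rows downward; lengths in m; the calibration is good to about 2 mm. A picture is of the moment at which its call begins. There is no depth.
- order.hand_in(): hands the job in, once; it reports no verdict.
The state is a dict: "time_s": time; "joints": joint angles; "joint_velocities": joint speeds; "tau": joint torques, N m; "tool_pos": TCP position; "orientation": TCP orientation; "ft_force": force on the tool from outside, world axes, zero at the start; "wrist_torque": the same for the moment, N m; "grip_width": finger opening in m.
Only numpy, scipy, OpenCV 4.12 (cv2) and the standard library are available. Lean on these libraries where they do the work, as an engineer would, in place of code of your own. Each camera call takes 0.05 s, during which the arm holds its last target.

### The job

Two canisters in the white rack look the same, but one is full and heavier: lift the one in the blue seat a few centimetres clear of the rack to feel its weight and set it back in the blue seat, then lift the one in the yellow seat the same way. Then hold the heavier one upright in the air straight above the centre of the code reader's disc, level with the middle of its window, with the other canister standing in the rack; finish while still holding it there. Never drop or tip a canister, and leave the other things on the bench where they are.

Things in the scene. Friction and masses are not known exactly. Their poses are not given: they have to be found in the camera images.
- canister_p_mid (a point): one of two look-alike canisters: aluminium, 46 mm wide, 62 mm tall, plus a black cap 40 mm wide, 18 mm tall; upright in either seat. One is full (0.40 to 0.53 kg), one nearly empty (0.11 to 0.17 kg); only the weight tells. This point: its centre, 40 mm above its underside; z up along the cylinder. Grip the aluminium from above, here or up to 12 mm higher
- canister_q_mid (a point): the other of the two look-alike canisters: aluminium, 46 mm wide, 62 mm tall, plus a black cap 40 mm wide, 18 mm tall; upright in either seat. One is full (0.40 to 0.53 kg), one nearly empty (0.11 to 0.17 kg); only the weight tells. This point: its centre, 40 mm above its underside; z up along the cylinder. Grip the aluminium from above, here or up to 12 mm higher
- rack: white rack fixed to the table, 90 mm (its x) by 250 mm (its y) by 22 mm high, with two seats; origin at the centre of its underside, its +y axis points towards the blue seat and its -y axis towards the yellow seat
- blue_seat (a point): the blue seat of the rack: a round well 54 mm wide and 14 mm deep, with blue strips on the white rack around it. This point is the centre of the well's floor, 8 mm above the table; a seated canister has its centre 40 mm above this point. The yellow seat is 140 mm away along the rack.
- yellow_seat (a point): the yellow seat of the rack: a round well 54 mm wide and 14 mm deep, with yellow strips on the white rack around it. This point is the centre of the well's floor, 8 mm above the table; a seated canister has its centre 40 mm above this point. The blue seat is 140 mm away along the rack.
- reader: code reader fixed to the table: grey base 120 (x) by 190 (y) by 12 mm high with a green and white disc 60 mm wide, and a white housing 90 mm wide, 172 mm high, whose black window (60 by 40 mm, red line across the middle) faces the disc. Origin on the table right under the disc centre; the housing lies to its +y, its face 100 mm from the disc centre
- read_point (a point): the reading point in the air straight above the centre of the reader's disc, at the height of the middle of the window: 120 mm above the table, 108 mm above the disc. The centre of the presented canister belongs here (its underside is then 68 mm above the disc)
- beaker: bystander, not to be disturbed: glass beaker, 52 mm wide, 60 mm tall, stands beyond the rack; origin at the centre of its underside
- amber_bottle: bystander, not to be disturbed: amber glass bottle, 48 mm wide, 80 mm tall, stands beyond the reader's disc; origin at the centre of its underside
- cap_jar: bystander, not to be disturbed: white jar with blue cap, 60 mm wide, 60 mm tall; origin at the centre of its underside
- spanner: bystander, not to be disturbed: steel spanner 150 mm long, lying flat; origin between its ends
- driver: bystander, not to be disturbed: screwdriver 150 mm long, lying flat; origin between its ends
- wipes_box: bystander, not to be disturbed: cardboard box 110 by 160 by 80 mm; origin at the centre of its underside
- dish: bystander, not to be disturbed: shallow white dish 90 mm wide, 18 mm high; origin at the centre of its underside
Not all that is in view belongs to the job. Leave any pink look-alike of the part that bears canister_q_mid alone.

How it is judged:
By the outcome, as a careful person would: the job done as asked, in the order asked, and still so for the second after the job is handed in, while the arm keeps its last pose, push and grip.
It also fails if it takes over 58 s, if anything falls off the work surface, if the arm or the gripper's body presses on something with over 40 N, if the wrist force passes 120 N, or if a joint passes its speed limit or range.

## Working session

There is one attempt and no reset: what is moved stays moved. The work goes in short steps, Python scripts to look and compute and a tool call to move; the robot and the scene stay as the last step left them, time stands still between calls to the robot, and variables do not carry over. Pictures are saved under pics/ and viewed, and the job is handed in when it is done.

Besides the shell and the picture viewer there is one more tool, called after "Request:" by a JSON object that holds its "method" and its "body", one argument or row to a line. arm_command: Moves the arm, as the interface text tells. Its arguments: {"type":"object","properties":{"plan":{"type":"array","items":{"type":"array","items":{"type":"number"}}}},"required":["plan"]}

```bash
mkdir -p pics; python3 - <<'E'
from bench import status, grab_frame, order, robot
import cv2
print(status.sense())
for n in("scene","top","wrist"):
    f=grab_frame(n); cv2.imwrite(f"pics/{n}0.png",f["frame"][:,:,::-1])
    print(n,{k:v for k,v in f.items() if k!="frame"})
E
```

```text
{'time_s': 0.0, 'joints': array([-1.54678498e+00,  2.59354575e-01,  1.53608569e+00,  1.50640316e-05,
        1.34802326e+00, -2.02827514e-01]), 'joint_velocities': array([-8.82119562e-04,  1.09435910e-04,  6.37434821e-04, -4.36233926e-05,
        8.95175814e-04, -6.38958211e-04]), 'tau': array([ 1.54082995e-04, -4.37314582e+01, -2.84005952e+01,  7.18600047e-02,
        4.13471670e-02, -1.44558471e-04]), 'tool_pos': array([ 0.12369398, -0.53533721,  0.21781046]), 'orientation': array([-2.45744861e+00,  1.95485782e+00,  1.86560749e-03]), 'ft_force': array([ 0.53018179,  0.08991283, -0.2128567 ]), 'wrist_torque': array([0.05717057, 0.04905615, 0.05020332]), 'grip_width': 0.09292912434071665}
scene {'fovy': 48.538246464650925, 'cx': 282.66762021790186, 'cy': 211.0097554791989, 'k1': 0.01780505369222323, 'xyz': array([1.31541841, 0.68220168, 0.91802254]), 'orientation': array([0.48296581, 1.02941794, 2.08540957])}
top {'fovy': 44.56832276211754, 'cx': 275.265750466612, 'cy': 213.1317959208202, 'k1': -0.18646271392067984, 'xyz': array([0.39525831, 0.00305553, 1.70297099]), 'orientation': array([ 0.05547873, -0.06692362, -1.59518409])}
wrist {'fovy': 63.5175122752175, 'cx': 280.0194040145274, 'cy': 214.92352434465573, 'k1': -6.233891780323771e-06, 'xyz': array([ 0.19881052, -0.51723743,  0.38363694]), 'orientation': array([-0.23673748,  0.19173209, -1.33461474])}
```

View pics/scene0.png

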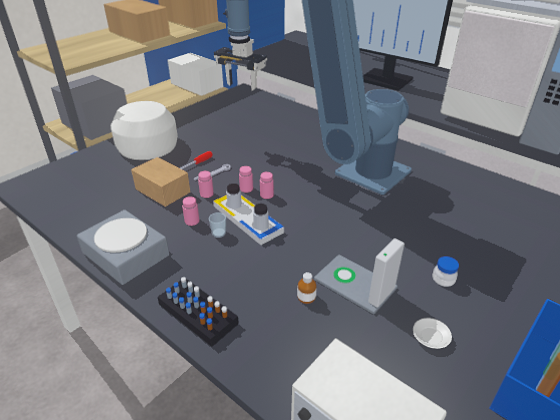

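View pics/top0.png

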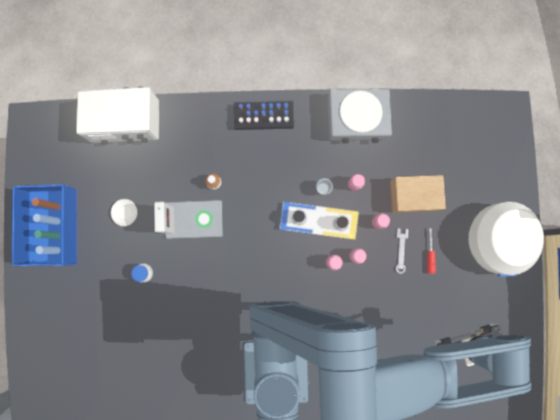

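View pics/wrist0.png

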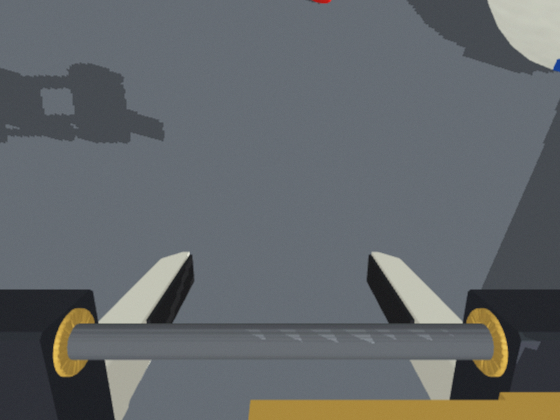

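```bash
cat > h.py <<'E'
import numpy as np, cv2
from scipy.spatial.transform import Rotation as R
from bench import status, grab_frame, order, robot
def cam(f):
    F=210/np.tan(np.radians(f["fovy"])/2)
    K=np.array([[F,0,f["cx"]],[0,F,f["cy"]],[0,0,1.]])
    return K,np.array([f["k1"],0,0,0,0.]),R.from_rotvec(f["orientation"]).as_matrix(),np.array(f["xyz"])
def ray(f,uv):
    K,d,Rm,t=cam(f)
    p=cv2.undistortPointsIter(np.array([[uv]],float),K,d,None,None,(3,100,1e-10))[0,0]
    return t,Rm@np.array([p[0],-p[1],-1])
def onz(f,uv,z):
    t,v=ray(f,uv); return t+v*(z-t[2])/v[2]
def proj(f,X):
    K,d,Rm,t=cam(f)
    c=(np.atleast_2d(X)-t)@Rm; c=c*[1,-1,-1]
    return cv2.projectPoints(c,np.zeros(3),np.zeros(3),K,d)[0][:,0]
def tri(rays):
    A=np.zeros((3,3));b=np.zeros(3)
    for t,v in rays:
        v=v/np.linalg.norm(v);P=np.eye(3)-np.outer(v,v);A+=P;b+=P@t
    return np.linalg.solve(A,b)
E
python3 - <<'E'
from h import *
T=grab_frame("top");S=grab_frame("scene")
def blobs(f,box,m,name,minA=8):
    x0,y0,x1,y1=box
    mm=np.zeros(m.shape,np.uint8);mm[y0:y1,x0:x1]=m[y0:y1,x0:x1]
    n,_,st,c=cv2.connectedComponentsWithStats(mm)
    out=[(c[i],st[i]) for i in range(1,n) if st[i,4]>=minA]
    for c_,s in out: print(name,c_.round(1),s)
    return out
for f,n,box,rb in((T,"top",(275,195,365,245),(185,200,225,240)),(S,"scene",(205,180,290,245),(325,260,362,290))):
    h=cv2.cvtColor(f["frame"],cv2.COLOR_RGB2HSV)
    dark=(h[...,2]<55)
    blobs(f,box,cv2.inRange(h,(100,120,60),(125,255,255)),n+" blue")
    blobs(f,box,cv2.inRange(h,(20,120,100),(35,255,255)),n+" yel")
    blobs(f,box,dark.astype(np.uint8),n+" dark")
    g=cv2.inRange(h,(50,80,60),(85,255,255))
    for c,s in blobs(f,rb,g,n+" green",3): print(onz(f,c,.012))
for f,n,(x0,y0,x1,y1) in((T,"ztop",(155,165,375,285)),(S,"zscene",(170,150,420,320))):
    c=cv2.resize(f["frame"][y0:y1,x0:x1],None,fx=3.2,fy=3.2,interpolation=cv2.INTER_CUBIC)
    cv2.imwrite(f"pics/{n}.png",c[:,:,::-1])
E
```

```text
top blue [284.6 215.9] [281 203  10  26 102]
top green [203.6 218.5] [196 211  16  16  84]
[0.51473011 0.22713684 0.012     ]
scene blue [264.6 228.1] [240 216  43  23 211]
scene yel [223.2 204.1] [214 195  21  21 106]
scene yel [247.4 201.2] [241 196  14  11  44]
scene dark [233.2 188.7] [228 184  11   9  54]
scene dark [260.5 209.5] [255 204  12  10  57]
scene green [344.1 274.7] [334 267  22  16 166]
[0.514514   0.22614752 0.012     ]
```

View pics/ztop.png

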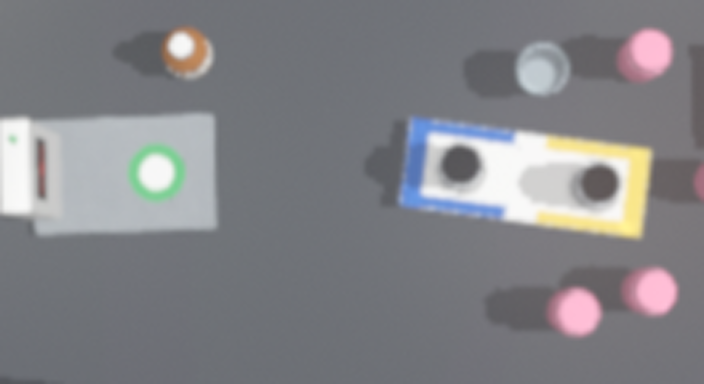

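View pics/zscene.png

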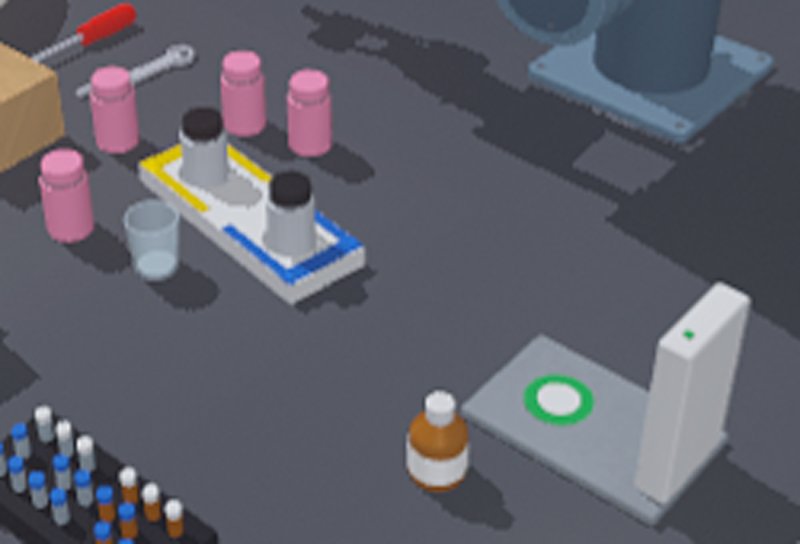

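```bash
python3 - <<'E'
from h import *
T=grab_frame("top");S=grab_frame("scene")
h=cv2.cvtColor(T["frame"],cv2.COLOR_RGB2HSV)
m=np.zeros((420,560),np.uint8);b=np.s_[195:245,270:368]
print(h[205:228:3,293:306:3,2]); print(h[230:245:5,300:320:5])
caps=[]
for (x,y) in((299,216),(342,222)):
    m=np.zeros((420,560),np.uint8);w=np.s_[y-9:y+10,x-9:x+10]
    m[w]=(h[w][...,2]<85)
    n,_,st,c=cv2.connectedComponentsWithStats(m); i=1+np.argmax(st[1:,4]); print(c[i],st[i]); caps.append(c[i])
sc=[(260.5,209.5),(233.2,188.7)]
for a,s in zip(caps,sc):
    print("cap top z.088: top",onz(T,a,.086)[:2],"scene z.086",onz(S,s,.082)[:2],"tri",tri([ray(T,a),ray(S,s)]))
V=h[...,2]; m=np.zeros((420,560),np.uint8)
m[b]=((V[b]>140)|((h[b][...,1]>110)&(V[b]>90)))
n,l,st,c=cv2.connectedComponentsWithStats(m); i=1+np.argmax(st[1:,4]); print(st[i])
ct=max(cv2.findContours((l==i).astype(np.uint8),0,1)[0],key=cv2.contourArea)
q=cv2.boxPoints(cv2.minAreaRect(ct)); print(q)
Q=np.array([onz(T,p,.022)[:2] for p in q]);print(Q, "ctr",Q.mean(0),[np.linalg.norm(Q[k]-Q[k-1]) for k in range(4)])
for k in range(4):
    d=Q[k]-Q[k-1]
    print(np.degrees(np.arctan2(d[1],d[0])))
# colour centroids
E
```

```text
[[220 219 217 215 209]
 [244 235 230 232 230]
 [199 124 105 162 240]
 [138  89  90  91 198]
 [116  89  90  91 174]
 [162  97  92 128 213]
 [199 184 189 210 238]
 [237 234 231 242 247]]
[[[110 114 217]
  [109 122 219]
  [110 113 222]
  [  0   1 249]]

 [[115  12 126]
  [115  12 127]
  [120  10 128]
  [126  10 133]]

 [[115  12 125]
  [115  12 126]
  [120  10 127]
  [126  10 127]]]Traceback (most recent call last):
  File "<stdin>", line 10, in <module>
    return _wrapfunc(a, 'argmax', axis=axis, out=out, **kwds)
    return bound(*args, **kwds)
ValueError: attempt to get argmax of an empty sequence
```

```bash
cat > m1.py <<'E'
from h import *
T=grab_frame("top");S=grab_frame("scene")
h=cv2.cvtColor(T["frame"],cv2.COLOR_RGB2HSV)
b=np.s_[195:245,270:368]
caps=[]
for (x,y) in((299,216),(342,222)):
    m=np.zeros((420,560),np.uint8);w=np.s_[y-9:y+10,x-9:x+10]
    m[w]=(h[w][...,2]<125)
    n,_,st,c=cv2.connectedComponentsWithStats(m); i=1+np.argmax(st[1:,4]); print(c[i],st[i]); caps.append(c[i])
sc=[(260.5,209.5),(233.2,188.7)]
for a,s in zip(caps,sc):
    print("cap: top",onz(T,a,.086)[:2],"scene",onz(S,s,.082)[:2],"tri",tri([ray(T,a),ray(S,s)]))
V=h[...,2]; m=np.zeros((420,560),np.uint8)
m[b]=((V[b]>165)|((h[b][...,1]>80)))
m=cv2.morphologyEx(m,cv2.MORPH_OPEN,np.ones((3,3),np.uint8))
n,l,st,c=cv2.connectedComponentsWithStats(m); i=1+np.argmax(st[1:,4]); print(st[i])
ct=max(cv2.findContours((l==i).astype(np.uint8),0,1)[0],key=cv2.contourArea)
q=cv2.boxPoints(cv2.minAreaRect(ct))
Q=np.array([onz(T,p,.022)[:2] for p in q]);print(q,Q, "ctr",Q.mean(0))
for k in range(4):
    d=Q[k]-Q[k-1]
    print(np.linalg.norm(d),np.degrees(np.arctan2(d[1],d[0])))
E
python3 m1.py
```

```text
[298.21875    215.97916667] [293 211  11  11  96]
[341.79569892 221.90322581] [337 217  11  11  93]
cap: top [ 0.51006609 -0.08271091] scene [ 0.51429003 -0.0813083 ] tri [ 0.51098244 -0.08357966  0.0789209 ]
cap: top [ 0.48772644 -0.2206669 ] scene [ 0.4906926  -0.22015122] tri [ 0.48841665 -0.2218899   0.07996678]
[ 280  202   79   38 1915]
[[278.89084 229.31882]
 [282.6987  200.75986]
 [358.81223 210.90833]
 [355.00436 239.46729]] [[ 0.4723125  -0.02136467]
 [ 0.56618846 -0.03637252]
 [ 0.52635622 -0.28759485]
 [ 0.43225328 -0.27143056]] ctr [ 0.49927761 -0.15419065]
0.25325420085081984 80.8988492127778
0.09506803370767587 -9.082956182838302
0.25436050770986 -99.00946157285208
0.0954811371357642 170.25328053030015
```

```bash
cat >> h.py <<'E'
def go(p,yawdeg):
    "shift(mm) & turn(deg) in tool axes from the present measured pose to TCP p, tool down, jaw x at yawdeg (mod 180, nearest)"
    s=status.sense();R0=R.from_rotvec(s["orientation"]);x=R0.as_matrix()[:,0]
    best=None
    for a in(yawdeg,yawdeg+180):
        c,d=np.cos(np.radians(a)),np.sin(np.radians(a))
        Rt=R.from_matrix(np.array([[c,d,0],[d,-c,0],[0,0,-1]]))
        rv=np.degrees((R0.inv()*Rt).as_rotvec())
        if best is None or np.linalg.norm(rv)<np.linalg.norm(best): best=rv
    sh=R0.inv().apply(np.array(p)-s["tool_pos"])*1000
    print("t",s["time_s"],"tcp",s["tool_pos"].round(4),"yaw",np.degrees(np.arctan2(x[1],x[0])).round(2),"tilt",(R0.as_matrix()[:,2]).round(4),"F",s["ft_force"].round(2),"j6",s["joints"][[0,5]].round(3),"w",s["grip_width"])
    print("shift",sh.round(1),"turn",best.round(2))
E
python3 - <<'E'
from h import *
go([.511,-.083,.16],-9.1)
go([.511,-.083,.16],81)
T=grab_frame("top");
for n,p,z in(("pink",(382,221),.08),("pink",(335,262),.08),("pink",(358,256),.08),("pink",(357,182),.08),("beaker",(324,187),.05),("amber",(213,181),.08),("house",(160,217),.172),("jar",(142,273),.06)): print(n,onz(T,p,z).round(3))
E
```

```text
t 0.45 tcp [ 0.1237 -0.5359  0.2186] yaw -77.01 tilt [ 0.e+00  2.e-04 -1.e+00] F [0.45 0.11 0.4 ] j6 [-1.547 -0.203] w 0.09312532946961319
shift [-354.2 -479.2   58.7] turn [-1.000e-02  1.000e-02 -6.791e+01]
t 0.45 tcp [ 0.1237 -0.5359  0.2186] yaw -77.01 tilt [ 0.e+00  2.e-04 -1.e+00] F [0.45 0.11 0.4 ] j6 [-1.547 -0.203] w 0.09312532946961319
shift [-354.2 -479.2   58.7] turn [-0.000e+00  1.000e-02  2.199e+01]
pink [ 0.488 -0.352  0.08 ]
pink [ 0.361 -0.196  0.08 ]
pink [ 0.378 -0.27   0.08 ]
pink [ 0.615 -0.275  0.08 ]
beaker [ 0.605 -0.171  0.05 ]
amber [0.63  0.186 0.08 ]
house [0.511 0.339 0.172]
jar [0.34  0.425 0.06 ]
```

Request:
{"method": "arm_command", "body": {
  "plan": [
    [-30,-40,2,0,0,-6,93],
    [-65,-85,4,0,0,-13,93],
    [-106,-143,6,0,0,-21,93],
    [-147,-200,8,0,0,-29,93],
    [-188,-257,10,0,0,-37,93],
    [-230,-313,12,0,0,-45,93],
    [-270,-367,14,0,0,-53,93],
    [-305,-415,16,0,0,-60,93],
    [-335,-455,18,0,0,-65,93],
    [-354,-479,20,0,0,-68,93]
  ]
}}

```text
time_s: 1.75
tool_pos: [0.5122, -0.0812, 0.1988]
orientation: [3.132, -0.242, 0.001]
ft_force: [0.4, -1.3, 0.3]
grip_width: 0.0934
```

```bash
python3 - <<'E'
from h import *
go([.511,-.083,.041],-9.1)
f=grab_frame("wrist"); cv2.imwrite("pics/w1.png",f["frame"][:,:,::-1])
print(proj(f,[[.511,-.083,.088],[.488,-.2215,.088]]))
T=grab_frame("scene"); cv2.imwrite("pics/s1.png",T["frame"][:,:,::-1])
E
```

```text
t 1.75 tcp [ 0.5122 -0.0812  0.1988] yaw -8.82 tilt [ 9.e-04 -2.e-04 -1.e+00] F [ 0.42 -1.31  0.28] j6 [-0.373 -0.219] w 0.09339014297814781
shift [ -1.1   2.  157.8] turn [ 0.01 -0.05  0.28]
[[279.6915724  215.37435101]
 [278.25282776 355.24890665]]
```

View pics/w1.png

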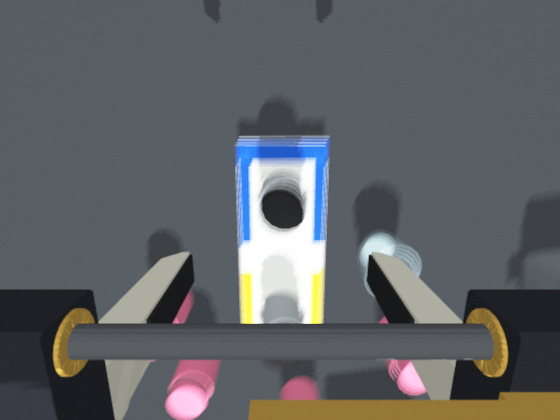

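Request:
{"method": "arm_command", "body": {
  "plan": [
    [0,0,20,0,0,0,93],
    [0,0,20,0,0,0,93],
    [0,0,20,0,0,0,93]
  ]
}}

```text
time_s: 2.22
tool_pos: [0.5107, -0.084, 0.1792]
orientation: [3.132, -0.248, 0.0]
ft_force: [-0.5, -0.0, 0.4]
grip_width: 0.0931
```

```bash
python3 - <<'E'
from h import *
go([.511,-.083,.041],-9.1)
f=grab_frame("wrist"); cv2.imwrite("pics/w2.png",f["frame"][:,:,::-1])
print(proj(f,[[.511,-.083,.088],[.488,-.2215,.088]]))
h=cv2.cvtColor(f["frame"],cv2.COLOR_RGB2HSV)
m=np.zeros((420,560),np.uint8);w=np.s_[150:275,240:320];m[w]=h[w][...,2]<60
n,_,st,c=cv2.connectedComponentsWithStats(m);i=1+np.argmax(st[1:,4]);print(c[i],st[i],onz(f,c[i],.086))
E
```

```text
t 2.225 tcp [ 0.5107 -0.084   0.1792] yaw -9.07 tilt [ 3.e-04 -3.e-04 -1.e+00] F [-0.53 -0.    0.43] j6 [-0.379 -0.22 ] w 0.0930839667317597
shift [ 1.000e-01 -1.100e+00  1.382e+02] turn [ 0.01 -0.02  0.03]
[[281.08539562 218.65228224]
 [280.04946042 367.07851025]]
[280.58554729 217.13390011] [ 257  193   48   49 1882] [ 0.51071522 -0.08228638  0.086     ]
```

View pics/w2.png

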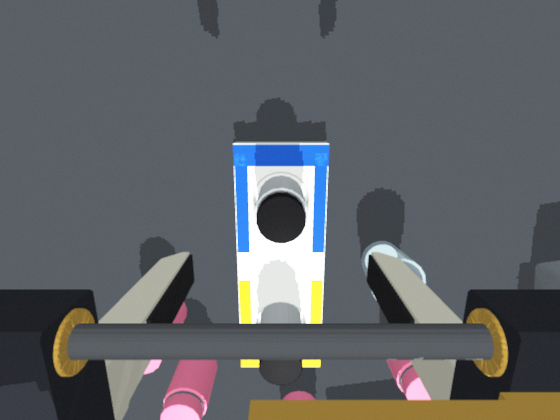

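The picture shows the blue-seat cap at (281,217), centred between the fingers, and the rack square to them. The position matches to about 1 mm, so I'm descending.

Request:
{"method": "arm_command", "body": {
  "plan": [
    [0,-1,45,0,0,0,93],
    [0,-1.5,95,0,0,0,93],
    [0,-1.5,130,0,0,0,93],
    [0,-1.5,142,0,0,0,93],
    [0,-1.5,142,0,0,0,93],
    [0,-1.5,142,0,0,0,40],
    [0,-1.5,142,0,0,0,40],
    [0,-1.5,142,0,0,0,40],
    [0,-1.5,142,0,0,0,40],
    [0,-1.5,142,0,0,0,40]
  ]
}}

```text
time_s: 3.52
tool_pos: [0.5111, -0.0818, 0.0368]
orientation: [3.132, -0.247, 0.0]
ft_force: [0.5, -0.6, 0.4]
grip_width: 0.0477
```

```bash
python3 - <<'E'
from h import *
go([.511,-.083,.037],-9.1)
print(status.sense()["wrist_torque"])
f=grab_frame("wrist"); cv2.imwrite("pics/w3.png",f["frame"][:,:,::-1])
E
```

```text
t 3.525 tcp [ 0.5111 -0.0818  0.0368] yaw -9.0 tilt [ 2.e-04 -0.e+00 -1.e+00] F [ 0.48 -0.57  0.44] j6 [-0.374 -0.217] w 0.047703306447030684
shift [ 0.1  1.2 -0.2] turn [ 0.   -0.01  0.1 ]
[-0.0871631  -0.04574621 -0.09315291]
```

View pics/w3.png

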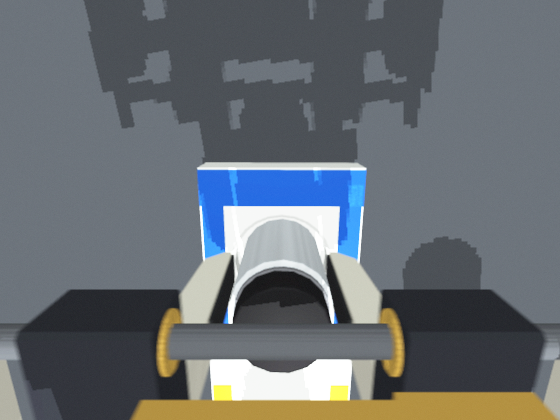

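Request:
{"method": "arm_command", "body": {
  "plan": [
    [0,0,0,0,0,0,30],
    [0,0,0,0,0,0,30],
    [0,0,0,0,0,0,30],
    [0,0,0,0,0,0,30]
  ]
}}

```text
time_s: 4.08
tool_pos: [0.5114, -0.0819, 0.0368]
orientation: [3.132, -0.247, 0.001]
ft_force: [1.6, 0.1, 0.9]
grip_width: 0.0457
```

```bash
python3 - <<'E'
from h import *
go([.511,-.083,.037],-9.1)
E
```

```text
t 4.075 tcp [ 0.5114 -0.0819  0.0368] yaw -9.01 tilt [ 8.e-04 -1.e-04 -1.e+00] F [1.61 0.15 0.91] j6 [-0.374 -0.217] w 0.04572853456474375
shift [-0.3  1.2 -0.2] turn [ 0.   -0.05  0.09]
```

Request:
{"method": "arm_command", "body": {
  "plan": [
    [0,0,-4,0,0,0,30],
    [0,0,-14,0,0,0,30],
    [0,0,-30,0,0,0,30],
    [0,0,-46,0,0,0,30],
    [0,0,-56,0,0,0,30],
    [0,0,-60,0,0,0,30],
    [0,0,-60,0,0,0,30],
    [0,0,-60,0,0,0,30],
    [0,0,-60,0,0,0,30],
    [0,0,-60,0,0,0,30]
  ]
}}

```text
time_s: 5.32
tool_pos: [0.5109, -0.0817, 0.0963]
orientation: [-3.132, 0.247, 0.001]
ft_force: [-0.2, -0.7, -5.5]
grip_width: 0.0454
```

```bash
python3 - <<'E'
from h import *
go([.511,-.083,.037],-9.1)
s=status.sense();print(s["ft_force"],s["tau"],s["wrist_torque"])
f=grab_frame("scene"); cv2.imwrite("pics/s4.png",cv2.resize(f["frame"][120:300,150:330],None,fx=3,fy=3)[:,:,::-1])
s=status.sense();print(s["ft_force"],s["tau"])
E
```

```text
t 5.325 tcp [ 0.5109 -0.0817  0.0963] yaw -9.01 tilt [-7.e-04  3.e-04 -1.e+00] F [-0.21 -0.73 -5.5 ] j6 [-0.374 -0.217] w 0.04536245458965724
shift [ 0.4  1.3 59.3] turn [-0.01  0.04  0.09]
[-0.20982568 -0.73421646 -5.50018816] [ 2.76934348e-03 -4.51080358e+01 -2.55186850e+01  4.84932074e-02
  3.66784958e-02  1.33528138e-04] [-0.01400965 -0.08987796  0.02090515]
[ 0.41606855  0.0420576  -4.5511161 ] [ 1.50722499e-03 -4.50863886e+01 -2.55203623e+01  4.81333444e-02
  3.53208894e-02  1.50725991e-04]
```

View pics/s4.png

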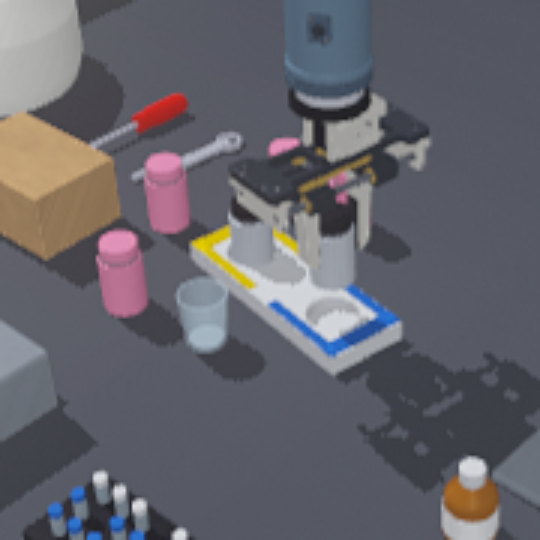

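The canister hangs freely above the blue seat (about 5 N, so ~0.5 kg). Setting it back.

Request:
{"method": "arm_command", "body": {
  "plan": [
    [0,0,10,0,0,0,30],
    [0,0,26,0,0,0,30],
    [0,0,40,0,0,0,30],
    [0,0,50,0,0,0,30],
    [0,0,55,0,0,0,30],
    [0,0,58,0,0,0,30],
    [0,0,59.5,0,0,0,30],
    [0,0,60,0,0,0,30],
    [0,0,60,0,0,0,30],
    [0,0,60,0,0,0,30]
  ]
}}

```text
time_s: 6.62
tool_pos: [0.5112, -0.0818, 0.0369]
orientation: [3.132, -0.247, 0.001]
ft_force: [-0.4, -0.2, -5.5]
grip_width: 0.0457
```

```bash
python3 - <<'E'
from h import *
go([.511,-.083,.037],-9.1)
E
```

```text
t 6.625 tcp [ 0.5112 -0.0818  0.0369] yaw -9.01 tilt [ 4.e-04 -1.e-04 -1.e+00] F [-0.4  -0.21 -5.49] j6 [-0.374 -0.217] w 0.045682382713499586
shift [-0.   1.2 -0.1] turn [ 0.   -0.03  0.09]
```

Request:
{"method": "arm_command", "body": {
  "plan": [
    [0,0,0.4,0,0,0,30],
    [0,0,0.8,0,0,0,30],
    [0,0,0.8,0,0,0,30]
  ]
}}

```text
time_s: 7.0
tool_pos: [0.5113, -0.0819, 0.0368]
orientation: [3.132, -0.246, 0.001]
ft_force: [-1.8, 0.7, 4.5]
grip_width: 0.0459
```

Request:
{"method": "arm_command", "body": {
  "plan": [
    [0,0,-0.4,0,0,0,55],
    [0,0,-0.4,0,0,0,93],
    [0,0,-0.4,0,0,0,93],
    [0,0,-0.4,0,0,0,93],
    [0,0,-0.4,0,0,0,93],
    [0,0,-20,0,0,0,93],
    [0,0,-60,0,0,0,93],
    [0,0,-105,0,0,0,93],
    [0,0,-135,0,0,0,93],
    [0,0,-142,0,0,0,93]
  ]
}}

```text
time_s: 8.25
tool_pos: [0.5122, -0.0822, 0.1799]
orientation: [3.131, -0.247, 0.006]
ft_force: [-0.4, -0.6, -0.4]
grip_width: 0.0929
```

```bash
python3 - <<'E'
from h import *
go([.488,-.2215,.178],-9.1)
E
```

```text
t 8.25 tcp [ 0.5122 -0.0822  0.1799] yaw -9.0 tilt [ 0.004  -0.0016 -1.    ] F [-0.45 -0.6  -0.36] j6 [-0.374 -0.217] w 0.09288543000800718
shift [ -2.1 141.3   2. ] turn [ 0.05 -0.24  0.1 ]
```

Request:
{"method": "arm_command", "body": {
  "plan": [
    [0,20,0,0,0,0,93],
    [-1,60,0,0,0,0,93],
    [-1,105,0,0,0,0,93],
    [-1,133,0,0,0,0,93],
    [-1,140,0,0,0,0,93],
    [-1,140,0,0,0,0,93],
    [-1,140,0,0,0,0,93]
  ]
}}

```text
time_s: 9.12
tool_pos: [0.4882, -0.2186, 0.1775]
orientation: [-3.131, 0.245, 0.001]
ft_force: [0.1, -0.6, 0.8]
grip_width: 0.093
```

```bash
python3 - <<'E'
from h import *
f=grab_frame("wrist"); cv2.imwrite("pics/w5.png",f["frame"][:,:,::-1])
h=cv2.cvtColor(f["frame"],cv2.COLOR_RGB2HSV)
for w in(np.s_[150:275,240:320],np.s_[40:130,240:320]):
    m=np.zeros((420,560),np.uint8);m[w]=h[w][...,2]<60
    n,_,st,c=cv2.connectedComponentsWithStats(m);i=1+np.argmax(st[1:,4]);print(c[i],st[i],onz(f,c[i],.086))
    if w[0].start==150: p=onz(f,c[i],.086)
go([p[0],p[1],.037],-9.1)
E
```

```text
[281.85264814 221.82905087] [ 258  197   48   50 1907] [ 0.48855081 -0.22029231  0.086     ]
[282.18130631  49.04391892] [257  40  52  23 888] [ 0.50810575 -0.09672809  0.086     ]
t 9.175 tcp [ 0.4883 -0.2186  0.1777] yaw -8.93 tilt [-3.e-04  6.e-04 -1.e+00] F [ 0.24 -1.06  0.79] j6 [-0.63  -0.474] w 0.092611917645812
shift [  0.6   1.7 140.7] turn [-0.03  0.02  0.17]
```

View pics/w5.png

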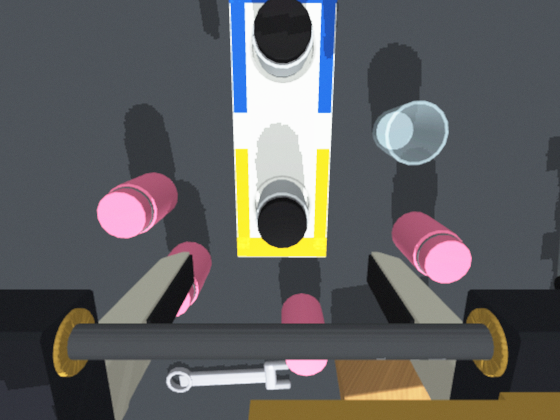

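The yellow-seat cap is at (282,222) between the fingers, and the blue canister stands seated at the top (283,30). The pink look-alikes are outside the finger paths.

Request:
{"method": "arm_command", "body": {
  "plan": [
    [0.5,1,45,0,0,0,93],
    [0.5,1.5,95,0,0,0,93],
    [0.5,1.5,130,0,0,0,93],
    [0.5,1.5,141,0,0,0,93],
    [0.5,1.5,141,0,0,0,30],
    [0.5,1.5,141,0,0,0,30],
    [0.5,1.5,141,0,0,0,30],
    [0.5,1.5,141,0,0,0,30],
    [0.5,1.5,141,0,0,0,30],
    [0.5,1.5,141,0,0,0,30]
  ]
}}

```text
time_s: 10.42
tool_pos: [0.4887, -0.2217, 0.0373]
orientation: [3.132, -0.247, 0.001]
ft_force: [0.6, 0.3, 2.6]
grip_width: 0.0463
```

Request:
{"method": "arm_command", "body": {
  "plan": [
    [0,0,0,0,0,0,30],
    [0,0,0,0,0,0,30],
    [0,0,0,0,0,0,30],
    [0,0,0,0,0,0,30]
  ]
}}

```text
time_s: 10.92
tool_pos: [0.4887, -0.2217, 0.0373]
orientation: [3.131, -0.247, 0.001]
ft_force: [0.1, 1.2, 4.7]
grip_width: 0.0461
```

Request:
{"method": "arm_command", "body": {
  "plan": [
    [0,0,-4,0,0,0,30],
    [0,0,-14,0,0,0,30],
    [0,0,-30,0,0,0,30],
    [0,0,-46,0,0,0,30],
    [0,0,-56,0,0,0,30],
    [0,0,-60,0,0,0,30],
    [0,0,-60,0,0,0,30],
    [0,0,-60,0,0,0,30],
    [0,0,-60,0,0,0,30],
    [0,0,-60,0,0,0,30]
  ]
}}

```text
time_s: 12.18
tool_pos: [0.4882, -0.2214, 0.0965]
orientation: [-3.132, 0.247, 0.001]
ft_force: [0.1, 0.3, -0.8]
grip_width: 0.0461
```

```bash
python3 - <<'E'
from h import *
go([.488,-.2215,.037],-9.1)
print(status.sense()["ft_force"])
f=grab_frame("scene"); cv2.imwrite("pics/s6.png",cv2.resize(f["frame"][120:300,150:330],None,fx=3,fy=3)[:,:,::-1])
print(status.sense()["ft_force"])
E
```

```text
t 12.175 tcp [ 0.4882 -0.2214  0.0965] yaw -9.01 tilt [-6.e-04  4.e-04 -1.e+00] F [ 0.07  0.29 -0.82] j6 [-0.634 -0.477] w 0.0460731260162295
shift [-0.2  0.2 59.5] turn [-0.02  0.04  0.09]
[ 0.06666638  0.29343401 -0.81845912]
[-0.57568908  0.87633686 -1.38662409]
```

View pics/s6.png

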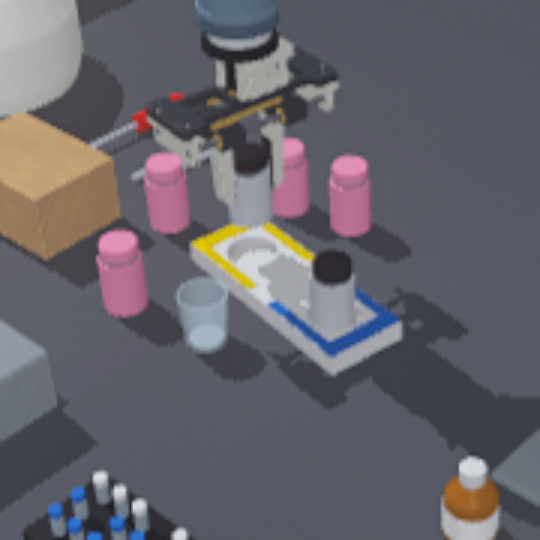

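The one from the yellow seat hangs free at about 1.1 N (~0.11 kg), so the blue-seat canister (5 N) is the full one. I'm setting the light one back.

Request:
{"method": "arm_command", "body": {
  "plan": [
    [0,0,10,0,0,0,30],
    [0,0,26,0,0,0,30],
    [0,0,40,0,0,0,30],
    [0,0,50,0,0,0,30],
    [0,0,55,0,0,0,30],
    [0,0,58,0,0,0,30],
    [0,0,59.5,0,0,0,30],
    [0,0,60,0,0,0,30],
    [0,0,60,0,0,0,30],
    [0,0,60,0,0,0,30]
  ]
}}

```text
time_s: 13.48
tool_pos: [0.4886, -0.2216, 0.0373]
orientation: [3.132, -0.247, 0.001]
ft_force: [-0.8, 0.7, 1.7]
grip_width: 0.046
```

Request:
{"method": "arm_command", "body": {
  "plan": [
    [0,0,0.3,0,0,0,30],
    [0,0,0.3,0,0,0,30]
  ]
}}

```text
time_s: 13.72
tool_pos: [0.4886, -0.2216, 0.0373]
orientation: [3.131, -0.246, 0.001]
ft_force: [-2.1, 1.6, 6.2]
grip_width: 0.046
```

Contact (the force rises), so it is seated. Releasing, going up, then back over the blue seat.

Request:
{"method": "arm_command", "body": {
  "plan": [
    [0,0,-0.3,0,0,0,55],
    [0,0,-0.3,0,0,0,93],
    [0,0,-0.3,0,0,0,93],
    [0,0,-0.3,0,0,0,93],
    [0,0,-0.3,0,0,0,93],
    [0,0,-20,0,0,0,93],
    [0,0,-60,0,0,0,93],
    [0,0,-105,0,0,0,93],
    [0,0,-135,0,0,0,93],
    [0,0,-141,0,0,0,93]
  ]
}}

```text
time_s: 14.98
tool_pos: [0.4895, -0.2222, 0.1797]
orientation: [3.13, -0.246, 0.006]
ft_force: [0.1, 0.2, -1.1]
grip_width: 0.0928
```

Request:
{"method": "arm_command", "body": {
  "plan": [
    [0,-20,0,0,0,0,93],
    [0,-60,0,0,0,0,93],
    [0,-105,0,0,0,0,93],
    [0,-134,0,0,0,0,93],
    [0,-141,0,0,0,0,93],
    [0,-141,0,0,0,0,93],
    [0,-141,0,0,0,0,93]
  ]
}}

```text
time_s: 15.85
tool_pos: [0.5102, -0.0828, 0.177]
orientation: [3.132, -0.248, -0.001]
ft_force: [0.0, -0.2, 0.0]
grip_width: 0.0932
```

```bash
python3 - <<'E'
from h import *
f=grab_frame("wrist"); cv2.imwrite("pics/w7.png",f["frame"][:,:,::-1])
h=cv2.cvtColor(f["frame"],cv2.COLOR_RGB2HSV)
w=np.s_[150:275,240:320]
m=np.zeros((420,560),np.uint8);m[w]=h[w][...,2]<60
n,_,st,c=cv2.connectedComponentsWithStats(m);i=1+np.argmax(st[1:,4]);p=onz(f,c[i],.086);print(c[i],st[i],p)
go([p[0],p[1],.037],-9.1)
T=grab_frame("top"); cv2.imwrite("pics/t7.png",T["frame"][:,:,::-1])
S=grab_frame("scene"); cv2.imwrite("pics/s7.png",S["frame"][:,:,::-1])
E
```

```text
[281.21540881 219.29350105] [ 258  195   48   50 1908] [ 0.51042989 -0.08224389  0.086     ]
t 15.9 tcp [ 0.5103 -0.083   0.1772] yaw -9.07 tilt [-7.e-04  0.e+00 -1.e+00] F [-0.11 -0.36 -0.87] j6 [-0.377 -0.219] w 0.09285917331058316
shift [ 1.000e-01 -8.000e-01  1.402e+02] turn [0.01 0.04 0.03]
```

View pics/w7.png

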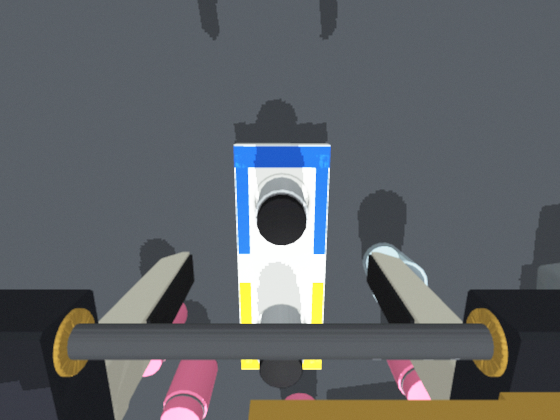

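View pics/s7.png

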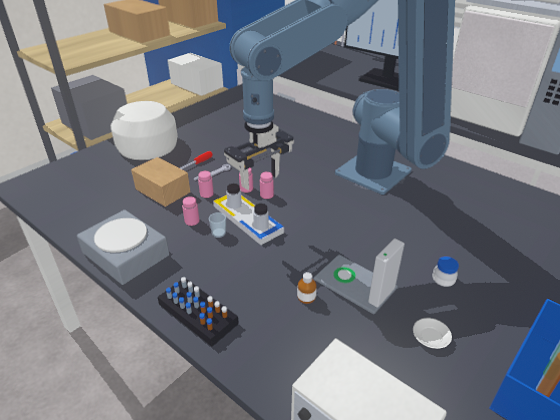

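Both canisters stand upright in their seats (caps at (261,210) and (233,189) in the scene view). Grasping the heavy one again.

Request:
{"method": "arm_command", "body": {
  "plan": [
    [0,-0.5,45,0,0,0,93],
    [0,-0.5,95,0,0,0,93],
    [0,-0.5,130,0,0,0,93],
    [0,-0.5,140,0,0,0,93],
    [0,-0.5,140,0,0,0,30],
    [0,-0.5,140,0,0,0,30],
    [0,-0.5,140,0,0,0,30],
    [0,-0.5,140,0,0,0,30],
    [0,-0.5,140,0,0,0,30],
    [0,-0.5,140,0,0,0,30]
  ]
}}

```text
time_s: 17.25
tool_pos: [0.5112, -0.0818, 0.038]
orientation: [3.132, -0.247, 0.002]
ft_force: [0.5, -0.2, 1.6]
grip_width: 0.0456
```

Request:
{"method": "arm_command", "body": {
  "plan": [
    [0,0,0,0,0,0,30],
    [0,0,0,0,0,0,30],
    [0,0,0,0,0,0,30],
    [0,0,0,0,0,0,30]
  ]
}}

```text
time_s: 17.75
tool_pos: [0.5111, -0.0818, 0.038]
orientation: [3.132, -0.247, 0.002]
ft_force: [1.4, 1.0, 4.9]
grip_width: 0.0457
```

```bash
python3 - <<'E'
from h import *
go([.511,-.0825,.037],-9.1)
E
```

```text
t 17.75 tcp [ 0.5111 -0.0818  0.038 ] yaw -9.01 tilt [ 1.2e-03 -3.0e-04 -1.0e+00] F [1.41 0.96 4.93] j6 [-0.375 -0.218] w 0.0457049301275387
shift [-0.   0.7  1. ] turn [ 0.01 -0.07  0.09]
```

Request:
{"method": "arm_command", "body": {
  "plan": [
    [0,0,-4,0,0,0,30],
    [0,0,-14,0,0,0,30],
    [0,0,-32,0,0,0,30],
    [0,0,-54,0,0,0,30],
    [0,0,-74,0,0,0,30],
    [0,0,-88,0,0,0,30],
    [0,0,-95,0,0,0,30],
    [0,0,-95,0,0,0,30],
    [0,0,-95,0,0,0,30]
  ]
}}

```text
time_s: 18.88
tool_pos: [0.51, -0.0815, 0.1318]
orientation: [-3.131, 0.247, 0.002]
ft_force: [0.3, 0.0, -4.1]
grip_width: 0.0461
```

```bash
python3 - <<'E'
from h import *
T=grab_frame("top");S=grab_frame("scene")
# disc centre: ring ellipse outer (green+white filled hull)
for f,b in((T,np.s_[200:240,185:225]),(S,np.s_[260:290,325:362])):
    h=cv2.cvtColor(f["frame"],cv2.COLOR_RGB2HSV);m=np.zeros((420,560),np.uint8)
    m[b]=cv2.inRange(h,(45,50,60),(90,255,255))[b]
    pts=cv2.findNonZero(m);hull=cv2.convexHull(pts);mo=cv2.moments(hull);c=(mo["m10"]/mo["m00"],mo["m01"]/mo["m00"])
    print(c,onz(f,c,.012), len(pts))
go([.5146,.2266,.110],-9.1)
print("yaw0");go([.5146,.2266,.110],0)
# reader base orientation in top
h=cv2.cvtColor(T["frame"],cv2.COLOR_RGB2HSV)
for uv in((223,202),(223,236)): print(onz(T,uv,.012))
E
```

```text
(203.5, 218.5) [0.51477845 0.22749381 0.012     ] 152
(344.1666666666667, 274.65189125295507) [0.51424355 0.22629179 0.012     ] 201
t 18.975 tcp [ 0.51   -0.0815  0.1318] yaw -9.01 tilt [-1.5e-03  6.0e-04 -1.0e+00] F [ 0.3   0.36 -4.81] j6 [-0.375 -0.217] w 0.0458618966268672
shift [ -43.7 -305.    21.9] turn [-0.02  0.09  0.09]
yaw0
t 18.975 tcp [ 0.51   -0.0815  0.1318] yaw -9.01 tilt [-1.5e-03  6.0e-04 -1.0e+00] F [ 0.3   0.36 -4.81] j6 [-0.375 -0.217] w 0.0458618966268672
shift [ -43.7 -305.    21.9] turn [-0.03  0.09 -9.01]
[0.56807632 0.1616254  0.012     ]
[0.45523511 0.16365924 0.012     ]
```

Request:
{"method": "arm_command", "body": {
  "plan": [
    [-1.4,-10,0,0,0,0,30],
    [-5,-35,0,0,0,-1,30],
    [-10,-70,0,0,0,-2,30],
    [-16,-112,0,0,0,-3.5,30],
    [-22,-155,0,0,0,-5,30],
    [-28,-197,0,0,0,-6.5,30],
    [-34,-237,0,0,0,-8,30],
    [-39,-270,0,0,0,-9,30],
    [-42,-295,0,0,0,-9,30],
    [-43.7,-305,0,0,0,-9,30]
  ]
}}

```text
time_s: 20.23
tool_pos: [0.5145, 0.2282, 0.1322]
orientation: [-3.141, -0.003, 0.001]
ft_force: [0.2, -1.1, -5.8]
grip_width: 0.0458
```

Request:
{"method": "arm_command", "body": {
  "plan": [
    [0,0,4,0,0,0,30],
    [0,0,10,0,0,0,30],
    [0,0,16,0,0,0,30],
    [0,0,20,0,0,0,30],
    [0,0,22,0,0,0,30],
    [0,0,22,0,0,0,30],
    [0,0,22,0,0,0,30]
  ]
}}

```text
time_s: 21.1
tool_pos: [0.5153, 0.2264, 0.1108]
orientation: [-3.141, 0.0, -0.001]
ft_force: [0.6, -0.2, -5.4]
grip_width: 0.0456
```

```bash
cat > chk.py <<'E'
from h import *
import sys
k=sys.argv[1]
go([.5146,.2267,.110],0)
for n in("top","scene","wrist"):
    f=grab_frame(n); fr=f["frame"].copy()
    if n!="wrist":
        q=proj(f,[[.5146,.2267,.16],[.5146,.2267,.12],[.5146,.2267,.08],[.5146,.2267,.012]]);print(n,q.round(1).tolist())
        if n=="top": fr=fr[120:300,120:380]
        else: fr=fr[140:320,190:450]
        fr=cv2.resize(fr,None,fx=3,fy=3,interpolation=cv2.INTER_CUBIC)
    cv2.imwrite(f"pics/{n}_{k}.png",fr[:,:,::-1])
E
python3 chk.py a
```

```text
t 21.1 tcp [0.5153 0.2264 0.1108] yaw -0.01 tilt [ 5.e-04  1.e-04 -1.e+00] F [ 0.65 -0.15 -5.35] j6 [0.216 0.216] w 0.04559634188546476
shift [-0.7 -0.3  0.8] turn [-0.01 -0.03 -0.01]
top [[197.3, 215.3], [199.1, 216.2], [200.9, 217.1], [203.7, 218.5]]
scene [[349.3, 233.1], [347.8, 245.0], [346.4, 256.4], [344.2, 274.8]]
```

View pics/scene_a.png

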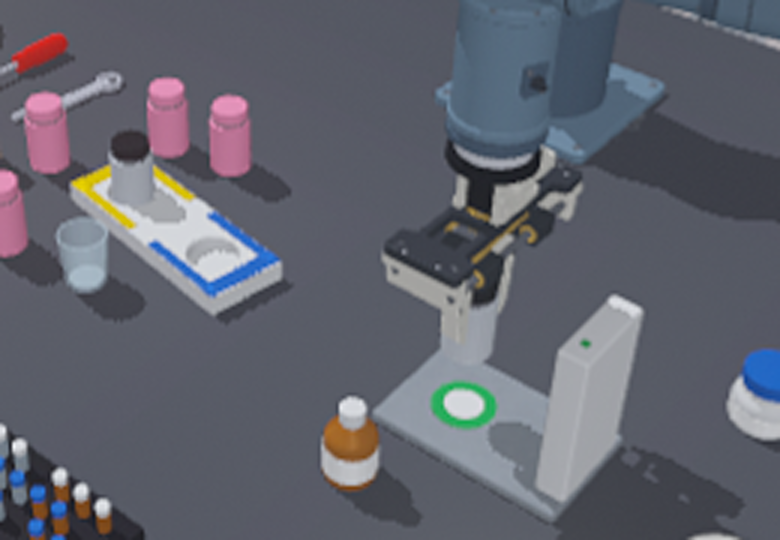

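View pics/wrist_a.png

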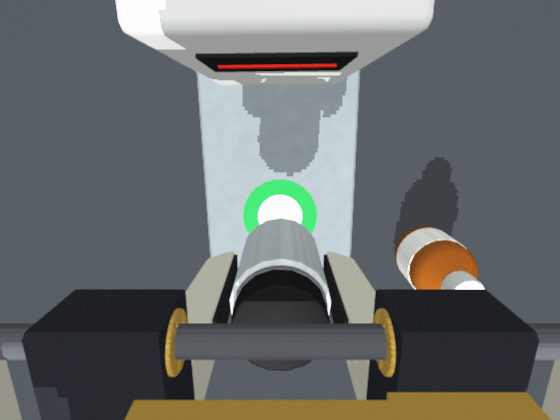

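View pics/top_a.png

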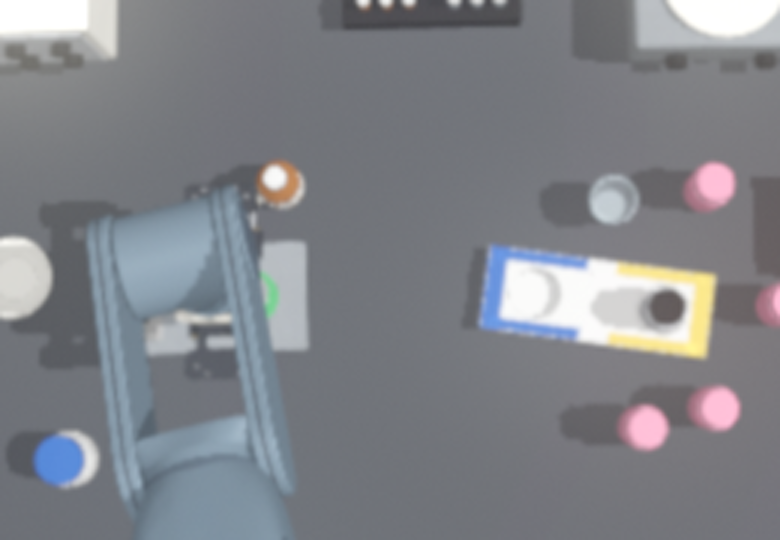

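```bash
python3 - <<'E'
from h import *
f=grab_frame("wrist");S=grab_frame("scene")
h=cv2.cvtColor(f["frame"],cv2.COLOR_RGB2HSV);m=cv2.inRange(h,(45,100,100),(90,255,255))
ct=cv2.findNonZero(m)[:,0]
# outer edge points per row -> world, fit circle
P=[]
for y in range(ct[:,1].min(),ct[:,1].max()+1):
    r=ct[ct[:,1]==y,0]
    if len(r) and r.max()-r.min()>30: P+=[onz(f,(r.min()-.5,y),.012)[:2],onz(f,(r.max()+.5,y),.012)[:2]]
P=np.array(P);A=np.c_[2*P,np.ones(len(P))];s=np.linalg.lstsq(A,(P**2).sum(1),rcond=None)[0]
print("disc by wrist",s[:2],"r",np.sqrt(s[2]+s[0]**2+s[1]**2),len(P))
go([.5146,.2267,.110],0)
E
```

```text
disc by wrist [0.5144258  0.22784311] r 0.0299119923260725 100
t 21.35 tcp [0.5152 0.2264 0.1107] yaw -0.0 tilt [ 3.e-04  1.e-04 -1.e+00] F [ 0.75 -0.28 -4.55] j6 [0.216 0.216] w 0.04547541528393879
shift [-0.6 -0.3  0.7] turn [-0.01 -0.01 -0.  ]
```

Request:
{"method": "arm_command", "body": {
  "plan": [
    [-0.6,-1,0.7,0,0,0,30],
    [-0.6,-1,0.7,0,0,0,30],
    [-0.6,-1,0.7,0,0,0,30],
    [-0.6,-1,0.7,0,0,0,30]
  ]
}}

```text
time_s: 21.85
tool_pos: [0.5146, 0.2274, 0.1099]
orientation: [-3.142, 0.0, -0.0]
ft_force: [-0.5, 0.2, -4.0]
grip_width: 0.0453
```

```bash
python3 - <<'E'
from h import *
go([.5145,.2274,.110],0)
print(status.sense()["joint_velocities"].round(4))
order.hand_in()
E
```

```text
t 21.85 tcp [0.5146 0.2274 0.1099] yaw -0.01 tilt [ 0.  0. -1.] F [-0.51  0.21 -3.99] j6 [0.218 0.218] w 0.04534679929135942
shift [-0.1 -0.  -0.1] turn [-0.   -0.   -0.01]
[-0.0014  0.0002  0.0002 -0.0008 -0.0005  0.    ]
the job is handed in; nothing more can be done
```

I lifted the blue-seat canister about 60 mm and it pulled about 5 N (roughly 0.5 kg), then set it back. The yellow-seat one pulled about 1 N (roughly 0.11 kg), and I set it back too. The heavier one is therefore the blue-seat canister. I re-gripped it, carried it to the reader, and handed the job in at about 21.9 s with it still held there.

**Final position:** the tool points straight down with no measurable tilt. The canister centre is at about (0.5146, 0.227, 0.120) m, with the height worked out from the tool height at the grasp. The three camera estimates of the disc centre differ by about 1.5 mm in y (0.2263 to 0.2278), so I aimed between them.

**Force reading:** it varied between −4 and −5.8 N while I held the heavy canister. That is sensor noise of about 1 N and still clearly the full one.

**Surroundings:** the last pictures, taken just before a final 1 mm correction, show the light canister upright in the yellow seat and the blue seat empty. The bystanders in view look undisturbed; I compared them by eye only.

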